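# Press home the shield clips of a radio board in one stroke

### The arm

A 6-joint arm with a two-finger parallel gripper is mounted at the origin on the work surface. World frame = base frame: x ahead of the robot, y to its left, z up, the work surface at z = 0. Lengths are in m, angles in rad, forces in N, time in s.
With the tool pointing down it reaches from about 0.35 to 0.775 m from the base axis. Payload 5.5 kg.
Tool frame: the origin (TCP) lies at the very end of the fingers, on their centre line; the grasp point (between the pads) lies 19 mm behind it; x points along the fingers, y is the direction in which the jaws open and shut, and the axes are right-handed (so a half turn about x gives the same grasp; the last joint's range is limited). The gripper opens to 85 mm and grips with 20 to 120 N. Pads are 22 mm wide; open, the fingers measure 114 mm over their backs; the gripper's body (76 mm by 85 mm) begins 54 mm behind the grasp point. The pads swing forward as they close: fully open they stand 13 mm farther back than shut.
Start: joints at [1.169, 0.313, 0.046, 1.304, 0, 1.431], TCP at [0.149, 0.555, 0.231] pointing down, gripper open.
Joint ranges: [-2.76, 2.76], [-0.86, 1.69], [-1.03, 1.26], [-2.2, 2.34], [-1.47, 1.5], [-3.14, 3.14]. Speed limits (rad/s): [2.57, 2.57, 3.14, 3.14, 3.14, 3.14].

### API

Orientations are given as a unit quaternion [w, x, y, z].
In Python, from workcell import readout, cams, env, finder gives the robot as it stands.
- The arm moves only by the tool drive_tool, never from a script. Its argument "moves" is a list that holds one entry, the list of rows, each a list of 7 numbers: the shift along the tool's x, y, z in m, then the turn, a rotation vector about the tool's x, y, z in rad, then the closure in counts, from 0 (fully open) to 255 (shut). A call has exactly 5 rows; each row is the pose to reach, as a shift and turn from the pose measured when the call began, along the tool's axes at that moment; what a row does not reach only later rows make up. A row lasts 1/8 s, in which the tool goes at most 62.5 mm and 10.7 degrees, less where a joint would pass 70% of its speed; a pose out of reach is approached as far as the arm can. A call with a gripper value outside its range is refused whole. The fingers move at their own pace and stop on an object; "squeeze" is the grip in N (left out, the last holds). Time passes only in rows, so rows that repeat a pose let the fingers close, or fill a call up. It gives the time, the measured TCP pose, the force and the opening at its end, in the units of the state.
- readout.get_state(): the state, without advancing time (a new reading comes with each control period).
- cams.read_camera(name): name is "side" or "top"; returns the picture (384x512x3 uint8, blue, green, red); there is no depth.
- cams.camera_params(name): a dict with "mtx" (3x3 intrinsics, pixels), "R" (3x3) and "t" (3): a world point X has camera coordinates R X + t. Camera axes: x right, y down, z forward; pixel columns grow to the right and rows downward; lengths in m; the calibration is good to about 2 mm. A picture is of the moment at which its call begins. camera_params takes no time and is no camera call.
- env.hand_in(): hands the job in, once; it reports no verdict.
Trained networks look in the newest picture that a camera, given by its name, has taken for a name from the list of things; names that differ only in an ending like _2 or _b are one class to them, and where a whole thing is asked for, a point or a joint stands for the part that bears it (a point fixed in the world has none). Each returns a list of dicts, best first, with "conf" (0 to 1); they miss things now and then, are a little off and sometimes report something else, mostly with a low value. They report only what shows in the picture. A call takes as long as a camera call. They do not tell look-alikes from the thing itself.
- finder.regions_of(camera, name): "pixels" (384x512 bool, what is visible of it) and "point" ([column, row] in pixels, amid what is visible of it).
The state is a dict: "clock": time; "joint_pos": joint angles; "qvel": joint speeds; "tau": joint torques, N m; "tcp_pos": TCP position; "orientation": TCP orientation; "wrist_force": force on the tool from outside, world axes, zero at the start; "ft_torque": the same for the moment, N m; "finger_gap": finger opening in m.
Only numpy, scipy, OpenCV 4.12 (cv2) and the standard library are available. Lean on these libraries where they do the work, as an engineer would, in place of code of your own. Each camera call takes 0.05 s, during which the arm holds its last target.

### The job

Take the press tool (white shoe, orange handle) from its rest and sweep its sole along the row of seven brass clips on the sprung board holder, starting at the blue pad and going to the other end in one unbroken stroke, so that every clip goes fully home. Press steadily and moderately all the way (let the bed sink roughly 10 mm, clearly less than 17 mm, and never let it come up part-way), with the tool only and not the gripper. Then stand the tool upright in its rest again, and leave the other things on the bench alone.

Things in the scene. Friction and masses are not known exactly. Their poses are not given: they have to be found in the camera images.
- press_handle (a point): Centre of the handle of the loose press tool (0.15 to 0.31 kg), 52 mm above its sole. Handle: upright orange square bar 24 x 24 mm, from 20 to 84 mm above the sole. z points up the handle; x is the direction in which the tool is swept (either way round). A firm grip with the fingers closing along x holds it best against the drag of the stroke.
- press_sole (a point): Centre of the sole (underside) of the press tool's white shoe, same axes. The shoe is 48 mm long (x), 30 mm wide (y), 20 mm high; its sole is flat for 20 mm in the middle and ramps up at 25 degrees towards both ends in x.
- rest_in (a point): Centre of the inner floor of the press tool's rest, a fixed black open tray, 96 mm (its x) by 74 mm (its y) outside, 84 x 62 mm inside, rim 14 mm above the table, floor 6 mm above the table. At the start the tool stands in it, nearly aligned (tool x along rest x within 0.15 rad).
- seam_start (a point): Centre of the top of the blue pad (30 mm wide, 38 mm along the row) at the start of the row of clips, on the sprung bed: 68 mm above the table while the bed is up. y points along the row, from blue to white pad; x points across it, to the steel shield cover, which lies beside the clips and is 3 mm lower than the pads. Below the bed is a fixed grey base, 150 x 250 mm.
- seam_end (a point): Centre of the top of the white pad (30 x 38 mm) at the other end of the row, 164 mm from the blue pad's centre, same height and axes.
- bed (a joint): How far the sprung bed with the green board (130 x 230 mm) is pushed straight down, in m: 0 up, hard stop at 0.022. It starts to sink at about 3 N and then takes 0.8 N more per mm (11 N at 10 mm), springing back when let go, so its sinking shows the pressing force: 5 to 14 mm is good, 17 mm is too hard.
- clip0 (a joint): Brass clip 1 of 7, counted from the blue pad: how far it is pushed down into the board, in m: 0 standing proud, 0.004 fully home. Round-topped bars 24 mm across the row, 11 mm along it, 16 mm apart; the first is 34 mm from the blue pad's centre. Tops: proud 4 mm above the pads, home level with the pads. Each needs about 6 N to go down, and stays.
- clip1 (a joint): Brass clip 2 of 7, in m, as clip 1: 0 proud, 0.004 home.
- clip2 (a joint): Brass clip 3 of 7, in m, as clip 1: 0 proud, 0.004 home.
- clip3 (a joint): Brass clip 4 of 7, in m, as clip 1: 0 proud, 0.004 home.
- clip4 (a joint): Brass clip 5 of 7, in m, as clip 1: 0 proud, 0.004 home.
- clip5 (a joint): Brass clip 6 of 7, in m, as clip 1: 0 proud, 0.004 home.
- clip6 (a joint): Brass clip 7 of 7, in m, as clip 1: 0 proud, 0.004 home.
- screwdriver: Screwdriver with yellow handle, lying; a bystander on the bench, to be left alone.
- spanner: Small steel open-ended spanner, lying; a bystander on the bench, to be left alone.
- adapter: Brass connector adapter, 22 mm wide, 40 mm tall, standing; a bystander on the bench, to be left alone.
- jar: Closed jar, 56 mm wide, 70 mm tall; a bystander on the bench, to be left alone.
- meter: Grey hand-held meter 160 x 80 x 34 mm, lying; a bystander on the bench, to be left alone.
- parts_tray: Fixed grey parts tray, 100 x 130 mm, 22 mm high, with connectors; origin under its centre. It stands on the other side of the jig from the rest.
Not all that is in view belongs to the job. Leave any pink or red look-alike of the part that bears press_handle alone. Of the things shaped like the part that bears rest_in, the black one is meant.

How it is judged:
By the outcome, as a careful person would: the job done as asked, in the order asked, and still so for the second after the job is handed in, with the robot touching nothing.
It also fails if it takes over 58 s, if anything falls off the work surface, if the arm or the gripper's body presses on something with over 40 N, if the wrist force passes 120 N, or if a joint passes its speed limit or range.

## Working session

There is one attempt and no reset: what is moved stays moved. The work goes in short steps, Python scripts to look and compute and a tool call to move; the robot and the scene stay as the last step left them, time stands still between calls to the robot, and variables do not carry over. Pictures are saved under pics/ and viewed, and the job is handed in when it is done.

Besides the shell and the picture viewer there is one more tool, called after "Call:" as a command line: name --argument value ..., lists and objects as JSON in quotes. drive_tool: Moves the arm, as the interface text tells. Its arguments: {"type":"object","properties":{"moves":{"type":"array"},"squeeze":{"type":"number"}},"required":["moves"]}

```bash
ls; mkdir -p pics; python3 - <<'E'
from workcell import readout,cams,env,finder
import cv2,numpy as np
np.set_printoptions(precision=4,suppress=True)
print(readout.get_state())
for n in("side","top"):
    im=cams.read_camera(n);cv2.imwrite(f"pics/{n}0.png",im)
    p=cams.camera_params(n);print(n,p)
    for k in("press_handle","rest_in","bed"):
        for d in finder.regions_of(n,k)[:3]:print(n,k,round(d["conf"],2),d["point"],d["pixels"].sum())
E
```

```text
pics
{'clock': 0.0, 'joint_pos': array([1.1694, 0.314 , 0.0449, 1.3036, 0.    , 1.4312]), 'qvel': array([-0.0008,  0.0017, -0.0008, -0.0006,  0.0001, -0.0004]), 'tau': array([  0.0009, -48.0629,  29.8533,   0.0195,   0.    ,  -0.    ]), 'tcp_pos': array([0.1486, 0.5549, 0.2304]), 'orientation': array([ 0.7009,  0.0917,  0.7012, -0.0929]), 'wrist_force': array([-0.1038,  0.0643,  0.6362]), 'ft_torque': array([ 0.0015, -0.0003,  0.0291]), 'finger_gap': 0.08530132691530583}
side {'mtx': array([[478.8746,   0.    , 250.8329],
       [  0.    , 478.8746, 186.0451],
       [  0.    ,   0.    ,   1.    ]]), 'R': array([[ 0.9092, -0.4163,  0.0015],
       [-0.2676, -0.5874, -0.7638],
       [ 0.3188,  0.694 , -0.6455]]), 't': array([-0.5478,  0.1977,  1.3989])}
side press_handle 0.93 [221.3, 257.0] 324
side press_handle 0.82 [271.6, 266.4] 380
side press_handle 0.6 [246.6, 303.4] 402
side rest_in 0.72 [273.9, 277.9] 543
side rest_in 0.58 [340.9, 299.2] 870
side bed 0.89 [224.6, 196.8] 2034
top {'mtx': array([[444.0994,   0.    , 258.326 ],
       [  0.    , 444.0994, 190.347 ],
       [  0.    ,   0.    ,   1.    ]]), 'R': array([[-0.0045, -0.9997, -0.0239],
       [-0.9888,  0.008 , -0.1487],
       [ 0.1489,  0.023 , -0.9886]]), 't': array([-0.0012,  0.5669,  1.4242])}
top press_handle 0.74 [374.1, 240.2] 172
top press_handle 0.62 [325.3, 236.7] 135
top press_handle 0.53 [259.8, 209.4] 2790
top rest_in 0.72 [402.3, 164.0] 680
top rest_in 0.66 [348.9, 204.3] 481
top bed 0.87 [261.7, 209.2] 2767
```

```bash
python3 - <<'E'
import cv2
for n in("side","top"):
    im=cv2.imread(f"pics/{n}0.png");cv2.imwrite(f"pics/{n}0b.png",cv2.resize(im,(800,600),interpolation=cv2.INTER_CUBIC))
E
```

```text
(no output)
```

View pics/side0b.png

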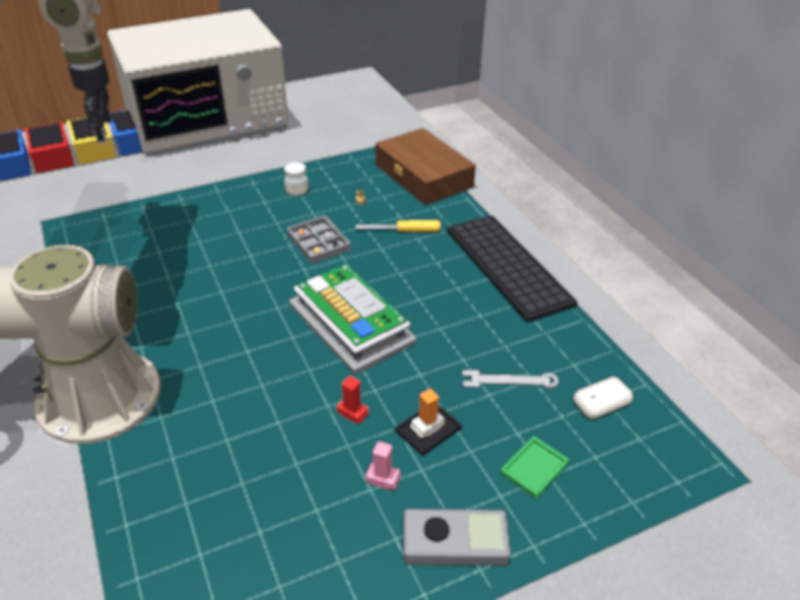

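View pics/top0b.png

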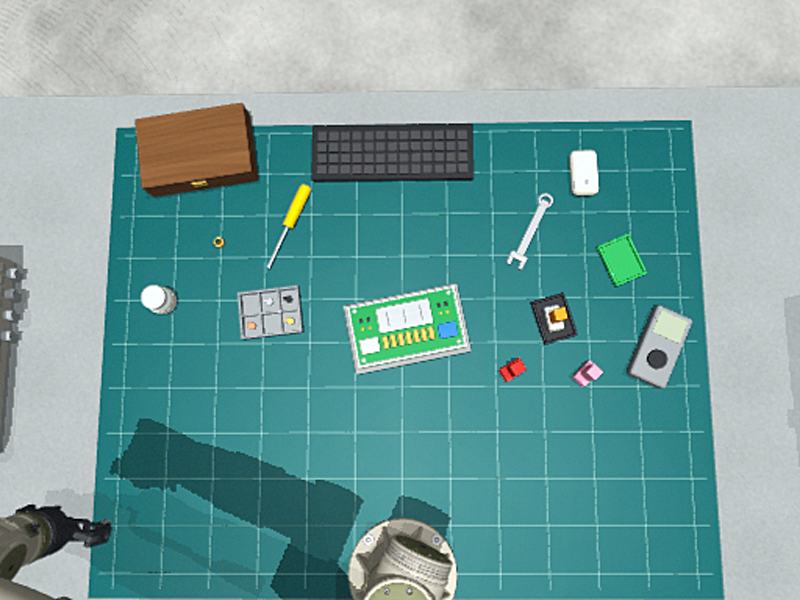

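The orange tool stands in the black tray at side (274,261) and top (358,201). The look-alikes are the red tool at side (225,256) and top (328,237), the pink tool at side (245,298) and top (376,239), and the green tray at side (342,298) and top (398,166). I choose the orange/white one in the black tray. The blue pad is on the right (‑y) end of the row. Next is a close crop.

```bash
python3 - <<'E'
import cv2,numpy as np
s=cv2.imread("pics/side0.png");t=cv2.imread("pics/top0.png")
z=lambda im,c,r,w,h,k:cv2.resize(im[r:r+h,c:c+w],None,fx=k,fy=k,interpolation=cv2.INTER_NEAREST)
a=np.hstack([z(s,245,240,60,55,6.6),z(t,330,180,60,55,6.6)])
b=np.hstack([z(s,180,165,90,72,4.4),z(t,215,175,90,72,4.4)])
w=min(a.shape[1],b.shape[1])
cv2.imwrite("pics/crop0.png",cv2.resize(np.vstack([a[:,:w],b[:,:w]]),(700,600)))
E
```

```text
(no output)
```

View pics/crop0.png

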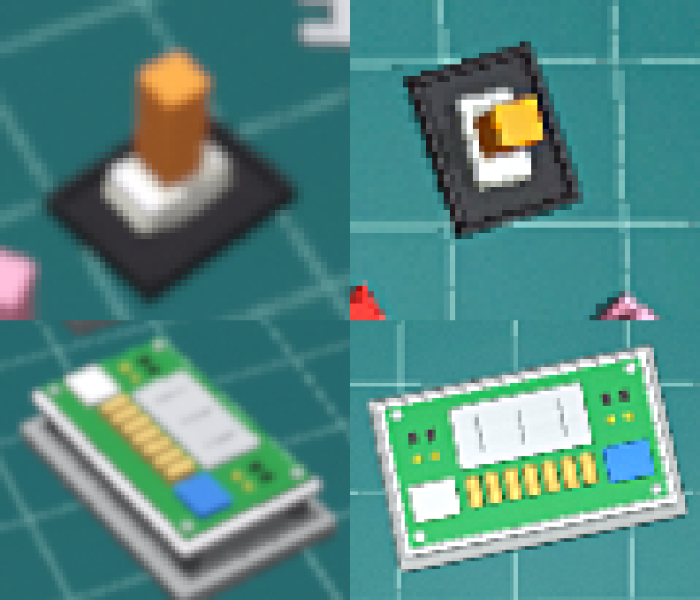

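```bash
cat > h.py <<'E'
import cv2,numpy as np
from scipy.optimize import minimize
from workcell import readout,cams,env,finder
np.set_printoptions(precision=4,suppress=True)
P={n:cams.camera_params(n) for n in("side","top")}
def proj(n,X):
    p=P[n];c=np.atleast_2d(X)@p["R"].T+p["t"];u=c@p["mtx"].T;return u[:,:2]/u[:,2:]
def ray(n,px,z):
    p=P[n];d=p["R"].T@np.linalg.inv(p["mtx"])@np.array([px[0],px[1],1.]);o=-p["R"].T@p["t"]
    return o+d*(z-o[2])/d[2]
def box(x,y,yaw,cx,cy,z0,z1,lx,ly):
    c,s=np.cos(yaw),np.sin(yaw);o=[]
    for a in(-1,1):
        for b in(-1,1):
            u,v=cx+a*lx/2,cy+b*ly/2
            for z in {z0,z1}:o.append((x+c*u-s*v,y+s*u+c*v,z))
    return np.array(o)
K=8
def render(n,hulls,roi):
    c0,r0,w,h=roi;m=np.zeros((h*K,w*K),np.uint8)
    for H in hulls:
        q=(proj(n,H)-[c0-.5,r0-.5])*K
        q=cv2.convexHull(q.astype(np.float32))
        cv2.fillConvexPoly(m,np.round((q-.5)*16).astype(np.int32),255,shift=4)
    return cv2.resize(m,(w,h),interpolation=cv2.INTER_AREA)/255.
def fit(obs,model,x0,step,cams_=("side","top")):
    # obs[n]=(mask,roi)
    def f(v):
        return sum(((render(n,model(v),obs[n][1])-obs[n][0])**2).sum() for n in cams_)
    sim=np.array([x0]+[np.array(x0)+np.eye(len(x0))[i]*step[i] for i in range(len(x0))])
    r=minimize(f,x0,method="Nelder-Mead",options=dict(initial_simplex=sim,xatol=1e-5,fatol=1e-3,maxiter=600))
    return r.x,r.fun
E
cat > m1.py <<'E'
from h import *
im={n:cv2.imread(f"pics/{n}0.png") for n in P}
hsv={n:cv2.cvtColor(im[n],cv2.COLOR_BGR2HSV) for n in P}
def mk(n,roi,fn):
    c,r,w,h=roi;q=hsv[n][r:r+h,c:c+w].astype(int);return fn(q[...,0],q[...,1],q[...,2]).astype(float),roi
R={"side":(247,243,55,52),"top":(335,184,38,40)}
org=lambda h,s,v:(h<25)&(h>5)&(s>110)&(v>60)
for roi in (R,):
    o={n:mk(n,R[n],org) for n in P}
for cs in (("side","top"),("side",),("top",)):
    print("handle",cs,*fit(o,lambda v:[box(v[0],v[1],v[2],0,0,.026,.090,.024,.024)],[0.55,-0.28,0.2],[.02,.02,.2],cs))
tray=lambda h,s,v:~((h>75)&(h<105)&(s>70)) 
o={n:mk(n,R[n],tray) for n in P}
for cs in (("side","top"),("side",),("top",)):
    print("tray",cs,*fit(o,lambda v:[box(v[0],v[1],v[2],0,0,0,.014,.096,.074),box(v[3],v[4],v[2],0,0,.026,.090,.024,.024)],[0.55,-0.28,0.2,.55,-.28],[.02,.02,.2,.01,.01],cs))
blue=lambda h,s,v:(h>102)&(h<125)&(s>130)&(v>120)
RB={"side":(205,190,50,40),"top":(265,190,40,40)}
o={n:mk(n,RB[n],blue) for n in P}
for n in P:print(o[n][0].sum())
for cs in (("side","top"),("side",),("top",)):
    print("blue",cs,*fit(o,lambda v:[box(v[0],v[1],v[2],0,0,.066,.068,.030,.038)],[0.5,-0.08,0.2],[.02,.02,.2],cs))
grn=lambda h,s,v:~((h>75)&(h<105)&(s>60))&(s>-1)
for k,n in(("clip0","side"),("clip3","top"),("seam_end","top"),("seam_end","side"),("seam_start","top"),("press_sole","top")):
    for d in finder.regions_of(n,k)[:2] if 0 else []:print(k,n,d["point"],d["pixels"].sum(),d["conf"])
# white pad
wh=lambda h,s,v:(s<60)&(v>150)
RW={"side":(193,174,19,18),"top":(232,212,20,14)}
o={n:mk(n,RW[n],wh) for n in P}
for n in P:
    print(n);print("\n".join("".join("#" if a else "." for a in r) for r in o[n][0]))
for cs in (("side","top"),("side",),("top",)):
    print("white",cs,*fit(o,lambda v:[box(v[0],v[1],v[2],0,0,.066,.068,.030,.038)],[0.47,0.08,0.2],[.02,.02,.2],cs))
E
python3 m1.py
```

```text
handle ('side', 'top') [ 0.525  -0.3225  1.8257] 50.17939254133026
handle ('side',) [ 0.5249 -0.3206  0.7201] 26.16464436755094
handle ('top',) [ 0.5367 -0.2133  0.2667] 83.0
tray ('side', 'top') [ 0.526  -0.3228  0.2984  0.556  -0.2684] 397.50671280276816
tray ('side',) [ 0.5262 -0.3208  0.2871  0.5472 -0.2714] 273.0179930795848
tray ('top',) [ 0.5258 -0.3243  0.283   0.5447 -0.2893] 23.331580161476353
92.0
103.0
blue ('side', 'top') [ 0.4951 -0.0949  0.1795] 19.23606305267205
blue ('side',) [ 0.494  -0.096   0.1323] 6.8693886966551325
blue ('top',) [ 0.4962 -0.0941  0.2267] 6.2393387158785085
side
...................
...................
..........##.......
.......######......
.....#########.....
....###########....
...#############...
....#############..
##..##############.
##...#############.
......###########..
.......########....
#.......#####......
##.................
###................
####...............
#####..............
.#####.............
top
...........#####....
....................
....................
....................
....######..........
##########..........
##########..........
##########..........
###########.........
###########.........
###########.........
###########.........
###########.........
########............
white ('side', 'top') [0.4634 0.0661 0.2953] 55.11071126489812
white ('side',) [0.4623 0.0639 0.2211] 44.35429450211457
white ('top',) [0.4648 0.0666 0.1756] 6.621284121491734
```

```bash
cat >> m1.py <<'E'
print("=====")
o={n:mk(n,R[n],org) for n in P}
for n in P:
    print("\n".join("".join("#" if a else "." for a in r) for r in o[n][0][:26]))
M=lambda v:[box(v[0],v[1],v[2],0,0,.026,.090,.024,.024)]
for cs in (("side","top"),("side",),("top",)):
  for y0 in(0.1,.4):
    print("handle",cs,*fit(o,M,[0.526,-0.322,y0],[.005,.005,.15],cs))
# tray using black+white+orange
tb=lambda h,s,v:(v<75)|((s<60)&(v>120))|((h<25)&(h>5)&(s>110)&(v>60))
o={n:mk(n,R[n],tb) for n in P}
for n in P:
    k,l,st,_=cv2.connectedComponentsWithStats(o[n][0].astype(np.uint8));i=1+np.argmax(st[1:,4]);o[n]=((l==i).astype(float),R[n])
    print("\n".join("".join("#" if a else "." for a in r) for r in o[n][0]))
for cs in (("side","top"),("side",),("top",)):
    print("tray",cs,*fit(o,lambda v:[box(v[0],v[1],v[2],0,0,0,.014,.096,.074),box(v[0],v[1],v[2],0,0,.026,.090,.024,.024)],[0.526,-0.322,0.28],[.005,.005,.1],cs))
# shoe: white
o={n:mk(n,R[n],lambda h,s,v:((s<60)&(v>120))|org(h,s,v)) for n in P}
for n in P:
    k,l,st,_=cv2.connectedComponentsWithStats(o[n][0].astype(np.uint8));i=1+np.argmax(st[1:,4]);o[n]=((l==i).astype(float),R[n])
def tool(v):
    x,y,w=v
    return [np.vstack([box(x,y,w,0,0,.006,.006,.020,.030),box(x,y,w,0,0,.0125,.026,.048,.030)]),box(x,y,w,0,0,.026,.090,.024,.024)]
for cs in (("side","top"),("side",),("top",)):
    print("tool",cs,*fit(o,tool,[0.526,-0.322,0.28],[.005,.005,.1],cs))
E
python3 m1.py|sed -n '/====/,$p'
```

```text
=====
.......................................................
.......................................................
.......................................................
.......................................................
.......................................................
.......................................................
...........................##..........................
.........................######........................
.......................#########.......................
......................###########......................
......................###########......................
......................############.....................
......................###########......................
......................###########......................
......................###########......................
......................###########......................
......................###########......................
......................############.....................
......................############.....................
.....................#########
[... 5893 characters left out ...]
....#.#######........
............#.#.....#########.........
............#.#..####.................
.............######...................
.............###.#....................
.............#........................
......................................
......................................
......................................
tray ('side', 'top') [ 0.5243 -0.3243  0.2909] 306.79111111111115
tray ('side',) [ 0.5237 -0.3252  0.2972] 106.37031910803537
tray ('top',) [ 0.5251 -0.3222  0.2773] 190.25930026912724
tool ('side', 'top') [ 0.5243 -0.3226  0.1979] 79.61299500192234
tool ('side',) [ 0.5235 -0.3228  0.1535] 47.12758169934641
tool ('top',) [ 0.526  -0.3232  0.1963] 25.13021145713187
```

```bash
cat > m2.py <<'E'
from h import *
from scipy.spatial.transform import Rotation as Ro
s=readout.get_state();q=s["orientation"];A=Ro.from_quat([q[1],q[2],q[3],q[0]]).as_matrix();print(A)
im={n:cv2.imread(f"pics/{n}0.png") for n in P}
hsv={n:cv2.cvtColor(im[n],cv2.COLOR_BGR2HSV) for n in P}
q=hsv["top"][184:224,335:373].astype(int)
m=((q[...,2]<110)&~((q[...,0]>75)&(q[...,0]<105)&(q[...,1]>100))).astype(np.uint8)
k,l,st,_=cv2.connectedComponentsWithStats(m);i=1+np.argmax(st[1:,4])
ys,xs=np.nonzero(l==i);print(st)
pts=np.stack([xs+335,ys+184],1)
W=np.array([ray("top",p,.014)[:2] for p in pts],np.float32)
r=cv2.minAreaRect(W*1000);print(r)
# red/pink bases
print("red",ray("top",(325,238),.01),"pink",ray("top",(376,240),.01))
print("red",ray("side",(225,263),.01),"pink",ray("side",(245,306),.01))
print("meter",ray("top",(422,222),.03))
# clips gold
for n in P:
    h=hsv[n].astype(int);c=P[n]
    q0=proj(n,[.4793,-.015,.07])[0];print(n,q0)
    m=np.zeros(h.shape[:2],bool);m[int(q0[1])-25:int(q0[1])+25,int(q0[0])-25:int(q0[0])+25]=1
    m&=(h[...,0]>12)&(h[...,0]<32)&(h[...,1]>90)&(h[...,2]>110)
    k,l,st,_=cv2.connectedComponentsWithStats(cv2.dilate(m.astype(np.uint8),np.ones((3,3),np.uint8)));i=1+np.argmax(st[1:,4]);m&=(l==i)
    ys,xs=np.nonzero(m);W=np.array([ray(n,p,.070)[:2] for p in zip(xs,ys)]);print(len(xs),W.mean(0))
    u,sv,vt=np.linalg.svd(W-W.mean(0));print("row dir",vt[0],cv2.minAreaRect((W*1000).astype(np.float32)))
E
python3 m2.py
```

```text
[[-0.0001  0.2588  0.9659]
 [-0.0002  0.9659 -0.2588]
 [-1.     -0.0002 -0.0001]]
[[   0    0   38   40 1063]
 [   5    3   30   33  445]
 [  17   16    3    6   11]
 [  22   21    1    1    1]]
((524.9338989257812, -323.2925109863281), (95.21363830566406, 74.35533905029297), 16.083438873291016)
red [ 0.4104 -0.2241  0.01  ] pink [ 0.4029 -0.3916  0.01  ]
red [ 0.4134 -0.2368  0.01  ] pink [ 0.4055 -0.3937  0.01  ]
meter [ 0.4599 -0.5388  0.03  ]
side [217.0117 193.9662]
207 [ 0.4784 -0.0202]
row dir [ 0.1857 -0.9826] ((478.7608642578125, -18.50830841064453), (28.225778579711914, 110.80249786376953), 11.248722076416016)
top [261.4276 216.0134]
190 [ 0.4805 -0.014 ]
row dir [ 0.1857 -0.9826] ((480.6750793457031, -13.726512908935547), (24.003650665283203, 106.43773651123047), 10.952631950378418)
```

```bash
cat > g.py <<'E'
import sys,numpy as np
from workcell import readout
from scipy.spatial.transform import Rotation as Ro
def go(x,y,z,psi):
    s=readout.get_state();q=s["orientation"];A=Ro.from_quat([q[1],q[2],q[3],q[0]]).as_matrix();p=s["tcp_pos"]
    B=np.array([[0,0,-1],[np.cos(psi),np.sin(psi),0],[np.sin(psi),-np.cos(psi),0]]).T
    sh=A.T@(np.array([x,y,z])-p);rv=Ro.from_matrix(A.T@B).as_rotvec()
    print("t",round(s["clock"],2),"p",p.round(4),"psi",round(float(np.arctan2(A[1,1],A[0,1])),4),"x",A[:,0].round(3),"F",s["wrist_force"].round(1),"gap",round(s["finger_gap"],4))
    print("shift",sh.round(4),"rot",rv.round(4),"dist",np.linalg.norm(sh).round(3))
if __name__=="__main__":
    for a in sys.argv[1:]:go(*map(float,a.split(",")))
E
python3 g.py .46,.05,.2,.25
```

```text
t 0.4 p [0.1488 0.5554 0.2312] psi 1.3091 x [-0. -0. -1.] F [-0.1  0.2 -0.2] gap 0.0856
shift [ 0.0312 -0.4076  0.4314] rot [1.0591e+00 1.0000e-04 2.0000e-04] dist 0.594
```

Call:
drive_tool --moves '[[[0.031,-0.408,0.431,1.059,0,0,0],[0.031,-0.408,0.431,1.059,0,0,0],[0.031,-0.408,0.431,1.059,0,0,0],[0.031,-0.408,0.431,1.059,0,0,0],[0.031,-0.408,0.431,1.059,0,0,0]]]'

```text
clock: 1.02
tcp_pos: [0.313, 0.2879, 0.2152]
orientation: [0.583, 0.401, 0.582, -0.4]
wrist_force: [1.7, -0.2, -0.2]
finger_gap: 0.0849
```

```bash
python3 g.py .46,.05,.2,.25 .525,-.3228,.2,.25
```

```text
t 1.02 p [0.313  0.2879 0.2152] psi 0.3658 x [ 0.001  0.    -1.   ] F [ 1.7 -0.2 -0.2] gap 0.0849
shift [0.0152 0.0521 0.2748] rot [ 1.158e-01 -1.000e-04 -1.200e-03] dist 0.28
t 1.02 p [0.313  0.2879 0.2152] psi 0.3658 x [ 0.001  0.    -1.   ] F [ 1.7 -0.2 -0.2] gap 0.0849
shift [ 0.0151 -0.0205  0.6462] rot [ 1.158e-01 -1.000e-04 -1.200e-03] dist 0.647
```

Call:
drive_tool --moves '[[[0.015,-0.02,0.646,0.116,0,0,0],[0.015,-0.02,0.646,0.116,0,0,0],[0.015,-0.02,0.646,0.116,0,0,0],[0.015,-0.02,0.646,0.116,0,0,0],[0.015,-0.02,0.646,0.116,0,0,0]]]'

```text
clock: 1.65
tcp_pos: [0.4155, -0.0076, 0.2082]
orientation: [0.559, 0.435, 0.558, -0.433]
wrist_force: [1.8, 0.8, 0.2]
finger_gap: 0.0855
```

```bash
python3 g.py .525,-.3228,.16,.25
```

```text
t 1.65 p [ 0.4155 -0.0076  0.2082] psi 0.2496 x [ 0.003  0.    -1.   ] F [1.8 0.8 0.2] gap 0.0855
shift [0.0484 0.0281 0.3325] rot [-0.0004  0.0003 -0.0027] dist 0.337
```

Call:
drive_tool --moves '[[[0.048,0.028,0.332,0,0,-0.003,0],[0.048,0.028,0.332,0,0,-0.003,0],[0.048,0.028,0.332,0,0,-0.003,0],[0.048,0.028,0.332,0,0,-0.003,0],[0.048,0.028,0.332,0,0,-0.003,0]]]'

```text
clock: 2.28
tcp_pos: [0.5168, -0.3, 0.1639]
orientation: [0.558, 0.434, 0.558, -0.434]
wrist_force: [1.3, 0.6, 0.8]
finger_gap: 0.0857
```

```bash
python3 g.py .525,-.3228,.13,.25 .525,-.3228,.039,.25
```

```text
t 2.27 p [ 0.5168 -0.3     0.1639] psi 0.2493 x [ 0.    -0.001 -1.   ] F [1.3 0.6 0.8] gap 0.0857
shift [0.0339 0.0023 0.0241] rot [-0.0007  0.0006 -0.0001] dist 0.042
t 2.27 p [ 0.5168 -0.3     0.1639] psi 0.2493 x [ 0.    -0.001 -1.   ] F [1.3 0.6 0.8] gap 0.0857
shift [0.1249 0.0023 0.024 ] rot [-0.0007  0.0006 -0.0001] dist 0.127
```

Call:
drive_tool --moves '[[[0.034,0.0025,0.024,0,0,0,0],[0.034,0.0025,0.024,0,0,0,0],[0.034,0.0025,0.024,0,0,0,0],[0.034,0.0025,0.024,0,0,0,0],[0.034,0.0025,0.024,0,0,0,0]]]'

```text
clock: 2.9
tcp_pos: [0.5256, -0.3221, 0.1314]
orientation: [0.559, 0.434, 0.558, -0.434]
wrist_force: [0.1, 0.1, -0.1]
finger_gap: 0.0857
```

```bash
python3 g.py .525,-.3228,.039,.25; cat > snap.py <<'E'
import sys
from h import *
k=sys.argv[1];s=cams.read_camera("side");t=cams.read_camera("top")
cv2.imwrite(f"pics/s{k}.png",s);cv2.imwrite(f"pics/t{k}.png",t)
a=list(map(int,sys.argv[2:]))
z=lambda im,c,r:cv2.resize(im[r-40:r+40,c-40:c+40],(400,400),interpolation=cv2.INTER_CUBIC)
cv2.imwrite(f"pics/v{k}.png",np.hstack([z(s,a[0],a[1]),z(t,a[2],a[3])]))
E
python3 snap.py 1 274 255 358 201
```

```text
t 2.9 p [ 0.5256 -0.3221  0.1314] psi 0.2505 x [ 0.002 -0.002 -1.   ] F [ 0.1  0.1 -0.1] gap 0.0857
shift [ 0.0924 -0.0009  0.0003] rot [ 0.0005  0.0023 -0.0015] dist 0.092
```

View pics/v1.png

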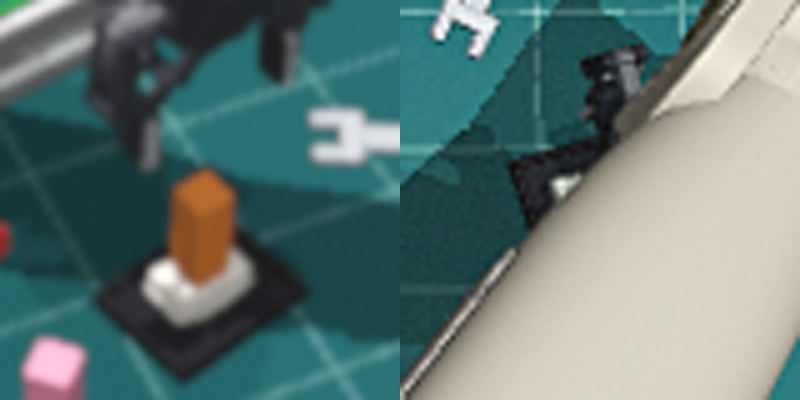

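The open fingers stand on either side of the orange handle (side crop (150,160) and (285,75), handle between them at (203,180)). I'll descend.

Call:
drive_tool --moves '[[[0.035,-0.001,0,0,0.002,0,0],[0.065,-0.001,0,0,0.002,0,0],[0.09,-0.001,0,0,0.002,0,0],[0.09,-0.001,0,0,0.002,0,0],[0.09,-0.001,0,0,0.002,0,0]]]'

```text
clock: 3.62
tcp_pos: [0.5253, -0.3229, 0.0421]
orientation: [0.559, 0.434, 0.558, -0.433]
wrist_force: [0.6, -1.3, 0.5]
finger_gap: 0.0854
```

Call:
drive_tool --moves '[[[0,0,0,0,0,0,130],[0,0,0,0,0,0,180],[0,0,0,0,0,0,220],[0,0,0,0,0,0,220],[0,0,0,0,0,0,220]]]' --squeeze 30

```text
clock: 4.25
tcp_pos: [0.5254, -0.323, 0.0425]
orientation: [0.559, 0.434, 0.558, -0.433]
wrist_force: [0.4, 1.7, 3.8]
finger_gap: 0.0234
```

```bash
python3 g.py .525,-.3228,.039,.25
```

```text
t 4.25 p [ 0.5254 -0.323   0.0425] psi 0.2504 x [ 0.002 -0.001 -1.   ] F [0.4 1.7 3.8] gap 0.0234
shift [ 0.0035 -0.0003 -0.0003] rot [ 0.0004  0.0013 -0.0022] dist 0.004
```

Call:
drive_tool --moves '[[[0,0,0,0,0,0,255],[0,0,0,0,0,0,255],[-0.03,0,0,0,0,0,255],[-0.07,0,0,0,0,0,255],[-0.11,0,0,0,0,0,255]]]' --squeeze 110

```text
clock: 4.88
tcp_pos: [0.5244, -0.3224, 0.1522]
orientation: [0.558, 0.434, 0.559, -0.433]
wrist_force: [0.9, -0.2, -2.4]
finger_gap: 0.0227
```

```bash
python3 g.py .49,-.075,.155,1.763; python3 snap.py 2 274 235 358 201
```

```text
t 4.88 p [ 0.5244 -0.3224  0.1522] psi 0.2503 x [ 0.     0.001 -1.   ] F [ 0.9 -0.2 -2.4] gap 0.0227
shift [-0.0025  0.028  -0.2482] rot [-1.5127e+00 -3.0000e-04 -1.1000e-03] dist 0.25
```

View pics/v2.png

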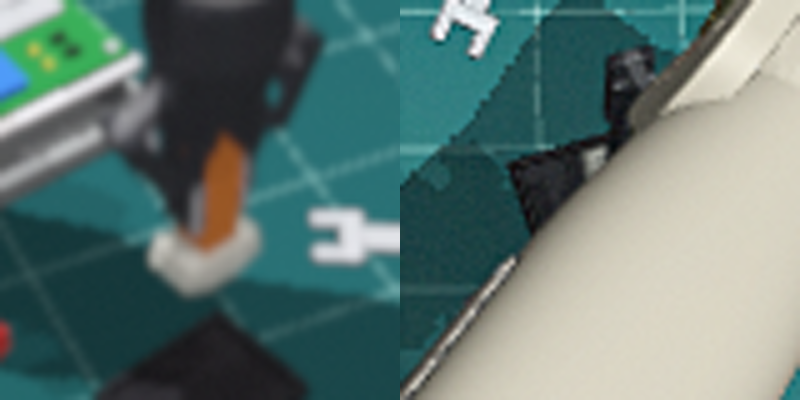

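```bash
python3 g.py .4951,-.0968,.145,1.763
```

```text
t 4.97 p [ 0.5271 -0.3245  0.1568] psi 0.2504 x [ 0.008 -0.005 -1.   ] F [ 1.7 -0.2 -3. ] gap 0.023
shift [ 0.0103  0.0253 -0.2287] rot [-1.5126e+00  1.0600e-02  2.0000e-04] dist 0.23
```

Call:
drive_tool --moves '[[[0.005,0.025,-0.229,-1.5126,0.01,0,255],[0.005,0.025,-0.229,-1.5126,0.01,0,255],[0.005,0.025,-0.229,-1.5126,0.01,0,255],[0.005,0.025,-0.229,-1.5126,0.01,0,255],[0.005,0.025,-0.229,-1.5126,0.01,0,255]]]'

```text
clock: 5.6
tcp_pos: [0.4924, -0.0929, 0.1484]
orientation: [0.694, 0.131, 0.696, -0.13]
wrist_force: [0.1, -1.3, -2.8]
finger_gap: 0.0223
```

```bash
python3 g.py .4951,-.0968,.145,1.763
```

```text
t 5.6 p [ 0.4924 -0.0929  0.1484] psi 1.1983 x [-0.003  0.002 -1.   ] F [ 0.1 -1.3 -2.8] gap 0.0223
shift [ 0.0034 -0.0026  0.0039] rot [-0.5647 -0.0029 -0.0016] dist 0.006
```

Call:
drive_tool --moves '[[[0.015,-0.0026,0.004,-0.5647,-0.003,-0.0016,255],[0.015,-0.0026,0.004,-0.5647,-0.003,-0.0016,255],[0.015,-0.0026,0.004,-0.5647,-0.003,-0.0016,255],[0.015,-0.0026,0.004,-0.5647,-0.003,-0.0016,255],[0.015,-0.0026,0.004,-0.5647,-0.003,-0.0016,255]]]'

```text
clock: 6.22
tcp_pos: [0.4946, -0.0966, 0.1325]
orientation: [0.703, -0.067, 0.704, 0.067]
wrist_force: [0.2, 0.1, -2.2]
finger_gap: 0.0229
```

```bash
python3 g.py .4951,-.0968,.115,1.763; python3 snap.py 3 240 205 285 210
```

```text
t 6.22 p [ 0.4946 -0.0966  0.1325] psi 1.7602 x [-0.001  0.    -1.   ] F [ 0.2  0.1 -2.2] gap 0.0229
shift [ 0.0175 -0.0003  0.0005] rot [-0.0028 -0.0012 -0.0007] dist 0.017
```

View pics/v3.png

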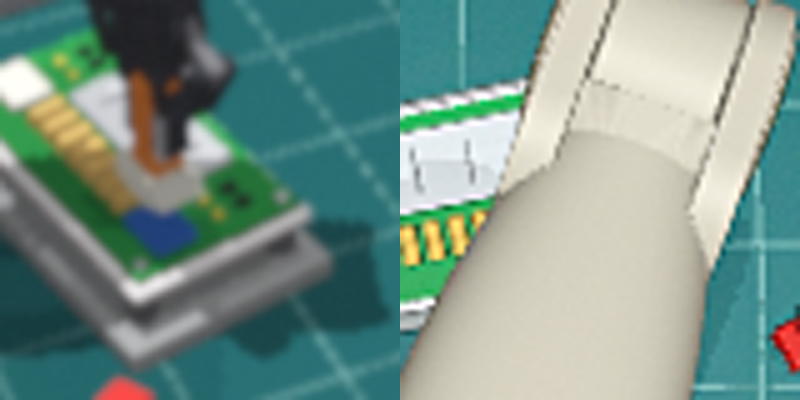

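```bash
python3 - <<'E'
from h import *
im=cv2.imread("pics/s3.png");k=10;c0,r0=215,180
z=cv2.resize(im[r0:r0+60,c0:c0+60],None,fx=k,fy=k,interpolation=cv2.INTER_CUBIC)
x,y,w=.4946,-.0966,1.760;b=.0960
d=np.array([-.1908,.9816])
for X in (np.vstack([box(x,y,w,0,0,b,b,.020,.030),box(x,y,w,0,0,b+.0065,b+.020,.048,.030)]),box(x,y,w,0,0,b+.02,b+.084,.024,.024),box(.4951,-.095,.192,0,0,.068,.068,.03,.038)):
    q=(proj("side",X)-[c0-.5,r0-.5])*k
    cv2.polylines(z,[cv2.convexHull(q.astype(np.int32))],True,(0,0,255),1)
cv2.imwrite("pics/o3.png",z)
E
```

```text
(no output)
```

View pics/o3.png

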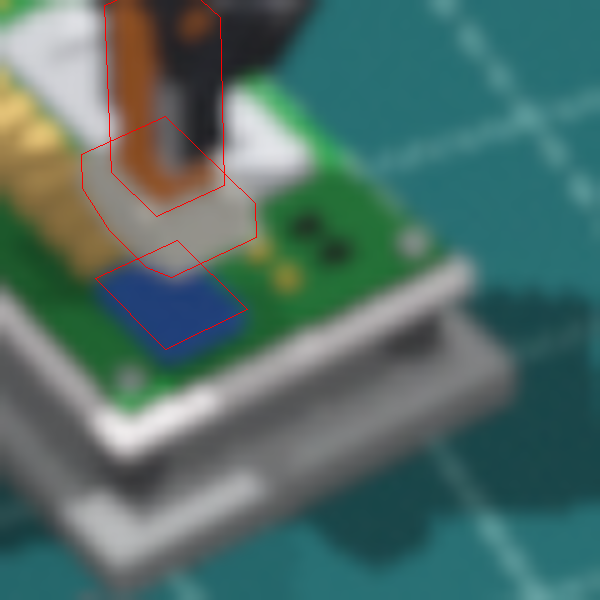

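The shoe lies where the model predicts and above the blue pad. I'll descend gently onto it.

```bash
python3 g.py .4949,-.098,.101,1.763
```

```text
t 6.33 p [ 0.4949 -0.0967  0.1329] psi 1.7611 x [-0.001  0.    -1.   ] F [-0.2 -0.2 -2.6] gap 0.0233
shift [ 0.0319 -0.0013 -0.0002] rot [-0.0019 -0.0005 -0.0003] dist 0.032
```

Call:
drive_tool --moves '[[[0.014,-0.001,0,-0.002,0,0,255],[0.022,-0.001,0,-0.002,0,0,255],[0.027,-0.001,0,-0.002,0,0,255],[0.031,-0.001,0,-0.002,0,0,255],[0.033,-0.001,0,-0.002,0,0,255]]]'

```text
clock: 6.95
tcp_pos: [0.4946, -0.0975, 0.1001]
orientation: [0.703, -0.068, 0.704, 0.068]
wrist_force: [-4.0, 0.2, 4.5]
finger_gap: 0.0226
```

```bash
python3 g.py .4949,-.098,.0945,1.763
```

```text
t 6.95 p [ 0.4946 -0.0975  0.1001] psi 1.7631 x [-0.001  0.    -1.   ] F [-4.   0.2  4.5] gap 0.0226
shift [ 0.0056 -0.0005  0.0002] rot [ 0.0001 -0.0012 -0.0006] dist 0.006
```

Call:
drive_tool --moves '[[[0.003,0,0,0,-0.001,0,255],[0.0055,0,0,0,-0.001,0,255],[0.0055,0,0,0,-0.001,0,255],[0.0055,0,0,0,-0.001,0,255],[0.0055,0,0,0,-0.001,0,255]]]'

```text
clock: 7.58
tcp_pos: [0.4945, -0.0975, 0.0955]
orientation: [0.704, -0.068, 0.704, 0.068]
wrist_force: [-4.4, 0.8, 7.6]
finger_gap: 0.0227
```

```bash
python3 g.py .4631,.0655,.0945,1.763; python3 snap.py 4 240 205 285 210
```

```text
t 7.58 p [ 0.4945 -0.0975  0.0955] psi 1.7631 x [ 0.  0. -1.] F [-4.4  0.8  7.6] gap 0.0227
shift [0.0011 0.166  0.0003] rot [ 0.0001  0.0003 -0.0002] dist 0.166
```

View pics/v4.png

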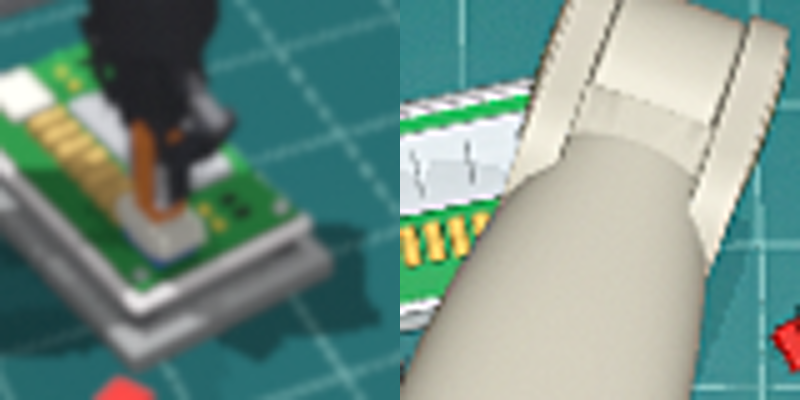

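Call:
drive_tool --moves '[[[0.0011,0.006,0,0,0,0,255],[0.0011,0.013,0,0,0,0,255],[0.0011,0.02,0,0,0,0,255],[0.0011,0.027,0,0,0,0,255],[0.0011,0.034,0,0,0,0,255]]]'

```text
clock: 8.3
tcp_pos: [0.4923, -0.0675, 0.0971]
orientation: [0.707, -0.07, 0.701, 0.064]
wrist_force: [0.8, -5.5, 6.2]
finger_gap: 0.0229
```

```bash
python3 g.py .4631,.0655,.0945,1.763
```

```text
t 8.3 p [ 0.4923 -0.0675  0.0971] psi 1.7614 x [ 0.009 -0.007 -1.   ] F [ 0.8 -5.5  6.2] gap 0.0229
shift [ 0.0014  0.1361 -0.0035] rot [-0.0016  0.0074  0.0086] dist 0.136
```

```bash
cat > sw.py <<'E'
import sys,numpy as np
from workcell import readout
from scipy.spatial.transform import Rotation as Ro
z=float(sys.argv[1]);step=float(sys.argv[2]);lag=float(sys.argv[3])
s=readout.get_state();q=s["orientation"];A=Ro.from_quat([q[1],q[2],q[3],q[0]]).as_matrix();p=s["tcp_pos"]
d=np.array([-.1908,.9816,0]);m=np.array([.4789,-.016,0]);a=(p-m)@d;n=np.array([d[1],-d[0],0])
print("s",round(a,4),"lat",round((p-m)@n,4),"z",p[2].round(4),"F",s["wrist_force"].round(1))
psi=1.763;B=np.array([[0,0,-1],[np.cos(psi),np.sin(psi),0],[np.sin(psi),-np.cos(psi),0]]).T
print(Ro.from_matrix(A.T@B).as_rotvec().round(4))
for i in range(5):
    w=m+d*min(a+lag+step*(i+1),.084);w[2]=z;print((A.T@(w-p)).round(4))
E
python3 sw.py .0935 .007 .003
```

```text
s -0.0531 lat 0.0033 z 0.0971 F [ 0.8 -5.5  6.2]
[-0.0016  0.0074  0.0086]
[ 0.0035  0.01   -0.0033]
[ 0.0034  0.017  -0.0034]
[ 0.0034  0.024  -0.0034]
[ 0.0033  0.031  -0.0034]
[ 0.0032  0.038  -0.0034]
```

Call:
drive_tool --moves '[[[0.0035,0.01,-0.0015,-0.001,0.005,0.006,255],[0.0035,0.017,-0.0025,-0.001,0.007,0.008,255],[0.0035,0.024,-0.0035,-0.001,0.007,0.008,255],[0.0035,0.031,-0.0035,-0.001,0.007,0.008,255],[0.0035,0.038,-0.0035,-0.001,0.007,0.008,255]]]'

```text
clock: 8.93
tcp_pos: [0.4864, -0.0342, 0.096]
orientation: [0.707, -0.07, 0.701, 0.064]
wrist_force: [3.1, -11.3, 6.6]
finger_gap: 0.0231
```

```bash
python3 sw.py .0935 .007 .003
```

```text
s -0.0192 lat 0.0039 z 0.096 F [  3.1 -11.3   6.6]
[-0.0023  0.0083  0.0096]
[ 0.0024  0.01   -0.0039]
[ 0.0023  0.017  -0.0039]
[ 0.0022  0.024  -0.0039]
[ 0.0021  0.031  -0.004 ]
[ 0.0021  0.038  -0.004 ]
```

Call:
drive_tool --moves '[[[0.003,0.01,-0.004,-0.002,0.01,0.012,255],[0.003,0.017,-0.006,-0.002,0.013,0.015,255],[0.003,0.024,-0.006,-0.002,0.013,0.015,255],[0.003,0.031,-0.006,-0.002,0.013,0.015,255],[0.003,0.038,-0.006,-0.002,0.013,0.015,255]]]'

```text
clock: 9.55
tcp_pos: [0.4783, -0.0016, 0.0954]
orientation: [0.705, -0.069, 0.703, 0.065]
wrist_force: [2.4, -12.6, 8.1]
finger_gap: 0.0229
```

```bash
python3 sw.py .0935 .007 .003
```

```text
s 0.0143 lat 0.0022 z 0.0954 F [  2.4 -12.6   8.1]
[-0.0024  0.0035  0.0047]
[ 0.0018  0.01   -0.0022]
[ 0.0018  0.017  -0.0022]
[ 0.0017  0.024  -0.0022]
[ 0.0017  0.031  -0.0022]
[ 0.0017  0.038  -0.0023]
```

Call:
drive_tool --moves '[[[0.0022,0.01,-0.003,-0.002,0.006,0.008,255],[0.0022,0.017,-0.004,-0.002,0.008,0.01,255],[0.0022,0.024,-0.004,-0.002,0.008,0.01,255],[0.0022,0.031,-0.004,-0.002,0.008,0.01,255],[0.0022,0.038,-0.004,-0.002,0.008,0.01,255]]]'

```text
clock: 10.18
tcp_pos: [0.4715, 0.0327, 0.0954]
orientation: [0.705, -0.068, 0.703, 0.067]
wrist_force: [1.4, -7.5, 7.1]
finger_gap: 0.0227
```

```bash
python3 sw.py .0935 .007 .003
```

```text
s 0.0492 lat 0.002 z 0.0954 F [ 1.4 -7.5  7.1]
[-0.0019  0.003   0.0017]
[ 0.0019  0.01   -0.0021]
[ 0.0019  0.017  -0.0021]
[ 0.0019  0.024  -0.0021]
[ 0.0018  0.031  -0.0021]
[ 0.0018  0.0348 -0.0021]
```

Call:
drive_tool --moves '[[[0.0022,0.01,-0.003,-0.002,0.005,0.004,255],[0.0022,0.017,-0.003,-0.002,0.006,0.004,255],[0.0022,0.024,-0.003,-0.002,0.006,0.004,255],[0.0022,0.031,-0.003,-0.002,0.006,0.004,255],[0.0022,0.037,-0.003,-0.002,0.006,0.004,255]]]'

```text
clock: 10.8
tcp_pos: [0.4656, 0.0667, 0.0954]
orientation: [0.706, -0.069, 0.702, 0.066]
wrist_force: [1.6, -6.7, 7.8]
finger_gap: 0.0228
```

```bash
python3 sw.py .0935 .001 .000; python3 snap.py 5 220 195 255 215
```

```text
s 0.0838 lat 0.0028 z 0.0954 F [ 1.6 -6.7  7.8]
[-0.0012  0.0045  0.0036]
[ 0.0019  0.0002 -0.0028]
[ 0.0019  0.0002 -0.0028]
[ 0.0019  0.0002 -0.0028]
[ 0.0019  0.0002 -0.0028]
[ 0.0019  0.0002 -0.0028]
```

View pics/v5.png

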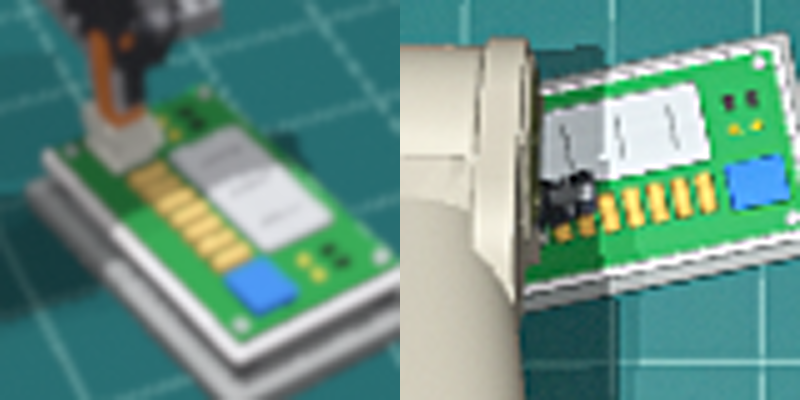

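The tool is on the white pad and the clips look flat. I'll lift straight up and check.

Call:
drive_tool --moves '[[[-0.006,0,0,0,0.004,0.003,255],[-0.016,0,0,0,0.004,0.003,255],[-0.03,0,0,0,0.004,0.003,255],[-0.055,0,0,0,0.004,0.003,255],[-0.07,0,0,0,0.004,0.003,255]]]'

```text
clock: 11.52
tcp_pos: [0.4657, 0.0675, 0.1669]
orientation: [0.705, -0.068, 0.703, 0.068]
wrist_force: [0.8, 0.0, -3.2]
finger_gap: 0.0227
```

```bash
python3 g.py .525,-.3228,.16,.25;python3 snap.py 6 220 195 255 215; python3 - <<'E'
import cv2,numpy as np
a=cv2.imread("pics/side0.png");b=cv2.imread("pics/s6.png")
z=lambda im:cv2.resize(im[170:225,190:245],(400,400),interpolation=cv2.INTER_CUBIC)
cv2.imwrite("pics/c6.png",np.hstack([z(a),z(b)]))
E
```

```text
t 11.53 p [0.4657 0.0675 0.1669] psi 1.7627 x [ 0.002  0.001 -1.   ] F [ 0.8  0.  -3.2] gap 0.0227
shift [ 0.0067 -0.3945 -0.0162] rot [ 1.5127e+00  1.3000e-03 -1.8000e-03] dist 0.395
```

View pics/c6.png

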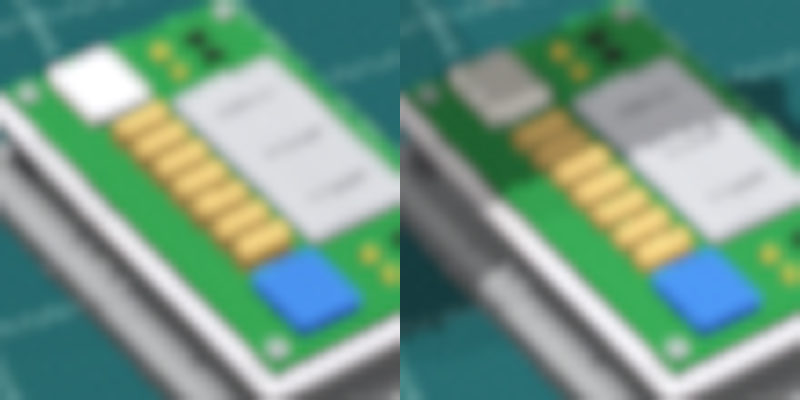

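View pics/v6.png

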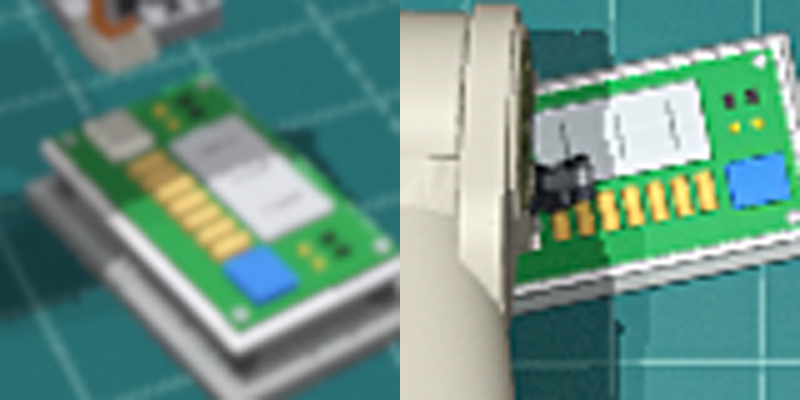

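All seven clips now sit lower (side crop: the dark gaps are gone, same at both ends), and the bed is back up. I'll return the tool.

Call:
drive_tool --moves '[[[0.005,-0.3945,-0.016,1.488,0.001,-0.002,255],[0.005,-0.3945,-0.016,1.488,0.001,-0.002,255],[0.005,-0.3945,-0.016,1.488,0.001,-0.002,255],[0.005,-0.3945,-0.016,1.488,0.001,-0.002,255],[0.005,-0.3945,-0.016,1.488,0.001,-0.002,255]]]'

```text
clock: 12.25
tcp_pos: [0.513, -0.2431, 0.1619]
orientation: [0.658, 0.26, 0.657, -0.259]
wrist_force: [0.7, 0.7, -1.9]
finger_gap: 0.0227
```

```bash
python3 g.py .525,-.323,.15,.275
```

```text
t 12.25 p [ 0.513  -0.2431  0.1619] psi 0.8188 x [ 0.001  0.001 -1.   ] F [ 0.7  0.7 -1.9] gap 0.0227
shift [ 0.0119 -0.0502  0.0633] rot [ 5.438e-01 -4.000e-04 -1.600e-03] dist 0.082
```

Call:
drive_tool --moves '[[[0.012,-0.05,0.0633,0.544,0,-0.0015,255],[0.012,-0.05,0.0633,0.544,0,-0.0015,255],[0.012,-0.05,0.0633,0.544,0,-0.0015,255],[0.012,-0.05,0.0633,0.544,0,-0.0015,255],[0.012,-0.05,0.0633,0.544,0,-0.0015,255]]]'

```text
clock: 12.88
tcp_pos: [0.525, -0.3223, 0.1493]
orientation: [0.564, 0.426, 0.565, -0.426]
wrist_force: [0.4, -0.5, -3.2]
finger_gap: 0.0226
```

```bash
python3 g.py .525,-.323,.044,.275
```

```text
t 12.88 p [ 0.525  -0.3223  0.1493] psi 0.2781 x [-0.001  0.001 -1.   ] F [ 0.4 -0.5 -3.2] gap 0.0226
shift [ 1.053e-01 -1.000e-04  8.000e-04] rot [ 0.0031 -0.0012  0.0005] dist 0.105
```

Call:
drive_tool --moves '[[[0.04,0,0.001,0.003,-0.001,0,255],[0.07,0,0.001,0.003,-0.001,0,255],[0.09,0,0.001,0.003,-0.001,0,255],[0.1,0,0.001,0.003,-0.001,0,255],[0.103,0,0.001,0.003,-0.001,0,255]]]'

```text
clock: 13.5
tcp_pos: [0.5252, -0.3228, 0.0461]
orientation: [0.564, 0.426, 0.564, -0.426]
wrist_force: [1.1, -0.3, -2.5]
finger_gap: 0.0226
```

```bash
python3 g.py .525,-.323,.0425,.275;python3 snap.py 7 274 255 358 201
```

```text
t 13.5 p [ 0.5252 -0.3228  0.0461] psi 0.2765 x [-0.001  0.    -1.   ] F [ 1.1 -0.3 -2.5] gap 0.0226
shift [ 0.0036 -0.0002  0.0002] rot [ 0.0015 -0.0005  0.0007] dist 0.004
```

View pics/v7.png

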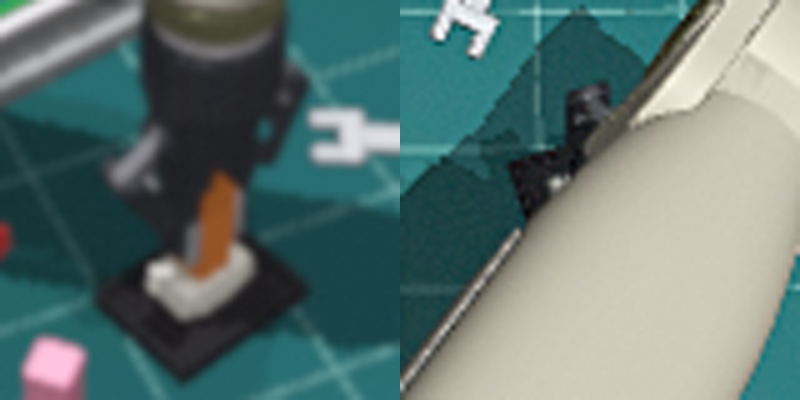

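The tool is centred over the tray, a few mm above the floor. I'll lower the rest of the way and feel for contact.

Call:
drive_tool --moves '[[[0.001,0,0,0,0,0,255],[0.002,0,0,0,0,0,255],[0.003,0,0,0,0,0,255],[0.0036,0,0,0,0,0,255],[0.0038,0,0,0,0,0,255]]]'

```text
clock: 14.22
tcp_pos: [0.5255, -0.3232, 0.0429]
orientation: [0.564, 0.426, 0.564, -0.427]
wrist_force: [-0.4, -0.1, -3.2]
finger_gap: 0.0226
```

```bash
python3 g.py .525,-.323,.0425,.275
```

```text
t 14.22 p [ 0.5255 -0.3232  0.0429] psi 0.2759 x [-0. -0. -1.] F [-0.4 -0.1 -3.2] gap 0.0226
shift [ 0.0004 -0.0004 -0.0003] rot [0.0009 0.0003 0.0001] dist 0.001
```

Call:
drive_tool --moves '[[[0.0005,0,0,0,0,0,255],[0.001,0,0,0,0,0,255],[0.001,0,0,0,0,0,255],[0.0015,0,0,0,0,0,255],[0.0015,0,0,0,0,0,255]]]'

```text
clock: 14.85
tcp_pos: [0.5256, -0.3233, 0.0427]
orientation: [0.564, 0.426, 0.564, -0.427]
wrist_force: [-3.3, 1.9, 9.3]
finger_gap: 0.0229
```

Call:
drive_tool --moves '[[[0,0,0,0,0,0,190],[0,0,0,0,0,0,120],[0,0,0,0,0,0,60],[0,0,0,0,0,0,0],[0,0,0,0,0,0,0]]]' --squeeze 20

```text
clock: 15.48
tcp_pos: [0.5256, -0.3233, 0.0426]
orientation: [0.564, 0.426, 0.564, -0.427]
wrist_force: [-0.3, 0.0, -0.7]
finger_gap: 0.0854
```

```bash
python3 g.py .525,-.323,.15,.275;python3 snap.py 8 274 255 358 201
```

```text
t 15.47 p [ 0.5256 -0.3233  0.0426] psi 0.2759 x [ 0.001 -0.001 -1.   ] F [-0.3  0.  -0.7] gap 0.0854
shift [-0.1074 -0.0005 -0.0003] rot [ 0.0009  0.0011 -0.0003] dist 0.107
```

View pics/v8.png

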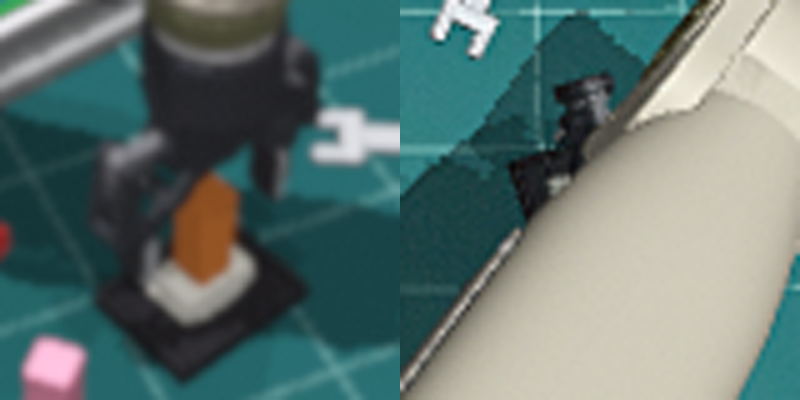

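The fingers are open and clear, and the tool stands upright. I'll raise the arm and then move it away for a final look.

Call:
drive_tool --moves '[[[-0.025,0,0,0,0,0,0],[-0.06,0,0,0,0,0,0],[-0.1,0,0,0,0,0,0],[-0.14,0,0,0,0,0,0],[-0.16,0,0,0,0,0,0]]]'

```text
clock: 16.2
tcp_pos: [0.5263, -0.3238, 0.2055]
orientation: [0.566, 0.426, 0.562, -0.427]
wrist_force: [0.6, 0.3, -0.4]
finger_gap: 0.0855
```

```bash
python3 g.py .43,.1,.25,.6 .3,.4,.25,.8
```

```text
t 16.2 p [ 0.5263 -0.3238  0.2055] psi 0.276 x [ 0.003 -0.003 -1.   ] F [ 0.6  0.3 -0.4] gap 0.0855
shift [-0.0462  0.0229 -0.4338] rot [-0.324   0.0045 -0.0017] dist 0.437
t 16.2 p [ 0.5263 -0.3238  0.2055] psi 0.276 x [ 0.003 -0.003 -1.   ] F [ 0.6  0.3 -0.4] gap 0.0855
shift [-0.0477 -0.0204 -0.7579] rot [-0.524   0.0047 -0.0013] dist 0.76
```

Call:
drive_tool --moves '[[[-0.046,0.023,-0.434,-0.324,0.004,0,0],[-0.046,0.023,-0.434,-0.324,0.004,0,0],[-0.046,0.023,-0.434,-0.324,0.004,0,0],[-0.046,0.023,-0.434,-0.324,0.004,0,0],[-0.046,0.023,-0.434,-0.324,0.004,0,0]]]'

```text
clock: 16.82
tcp_pos: [0.4565, -0.0184, 0.2368]
orientation: [0.626, 0.331, 0.625, -0.33]
wrist_force: [1.2, 0.5, 0.3]
finger_gap: 0.0854
```

```bash
python3 g.py .2,.5,.25,.8
```

```text
t 16.82 p [ 0.4565 -0.0184  0.2368] psi 0.5995 x [ 0.003  0.    -1.   ] F [1.2 0.5 0.3] gap 0.0854
shift [-0.0137  0.0807 -0.5727] rot [-0.2005  0.0015 -0.0023] dist 0.578
```

Call:
drive_tool --moves '[[[-0.02,0.08,-0.57,-0.2,0,0,0],[-0.02,0.08,-0.57,-0.2,0,0,0],[-0.02,0.08,-0.57,-0.2,0,0,0],[-0.02,0.08,-0.57,-0.2,0,0,0],[-0.02,0.08,-0.57,-0.2,0,0,0]]]'

```text
clock: 17.45
tcp_pos: [0.3175, 0.2615, 0.2476]
orientation: [0.656, 0.267, 0.654, -0.265]
wrist_force: [1.6, 0.8, -0.2]
finger_gap: 0.0854
```

Call:
drive_tool --moves '[[[0,0.04,-0.22,0,0,0,0],[0,0.04,-0.22,0,0,0,0],[0,0.04,-0.22,0,0,0,0],[0,0.04,-0.22,0,0,0,0],[0,0.04,-0.22,0,0,0,0]]]'

```text
clock: 18.08
tcp_pos: [0.1861, 0.4451, 0.2471]
orientation: [0.657, 0.266, 0.655, -0.264]
wrist_force: [-0.4, -0.6, -0.8]
finger_gap: 0.0853
```

```bash
python3 snap.py 9 274 255 358 201; python3 - <<'E'
from h import *
a=cv2.imread("pics/side0.png");b=cv2.imread("pics/s9.png");c=cv2.imread("pics/top0.png");d=cv2.imread("pics/t9.png")
z=lambda im,x,y,w=50:cv2.resize(im[y:y+w,x:x+w],(300,300),interpolation=cv2.INTER_CUBIC)
cv2.imwrite("pics/f9.png",np.vstack([np.hstack([z(a,190,172),z(b,190,172)]),np.hstack([z(c,230,190,55),z(d,230,190,55)])]))
cv2.imwrite("pics/full9.png",b)
# gold row shift in side view: profile centroid
for im in(a,b):
    h=cv2.cvtColor(im,cv2.COLOR_BGR2HSV).astype(int);m=(h[...,0]>12)&(h[...,0]<32)&(h[...,1]>90)&(h[...,2]>90)
    m[:180]=0;m[212:]=0;m[:,:200]=0;m[:,230:]=0;ys,xs=np.nonzero(m);print(len(xs),xs.mean(),ys.mean())
print(proj("side",[[.479,-.016,.072],[.479,-.016,.068]]))
dd=np.abs(a.astype(int)-b).max(2);print("changed",(dd>60).sum())
E
```

```text
207 217.40579710144928 195.1159420289855
196 217.23469387755102 195.51530612244898
[[217.0116 193.7016]
 [217.068  194.6659]]
changed 1502
```

View pics/f9.png

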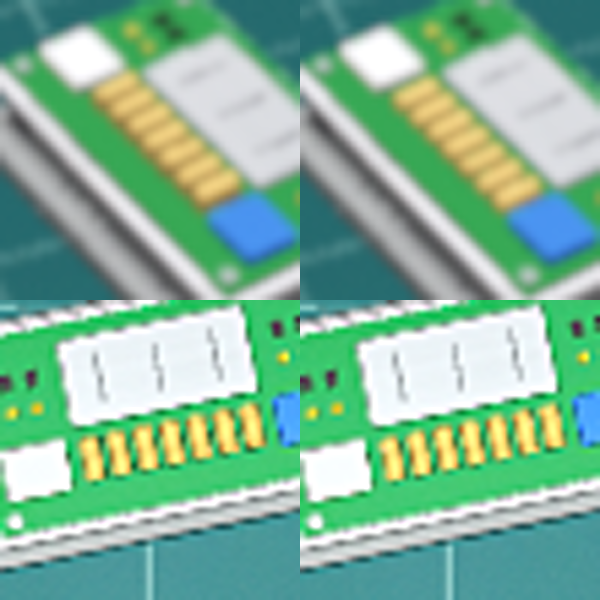

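View pics/v9.png

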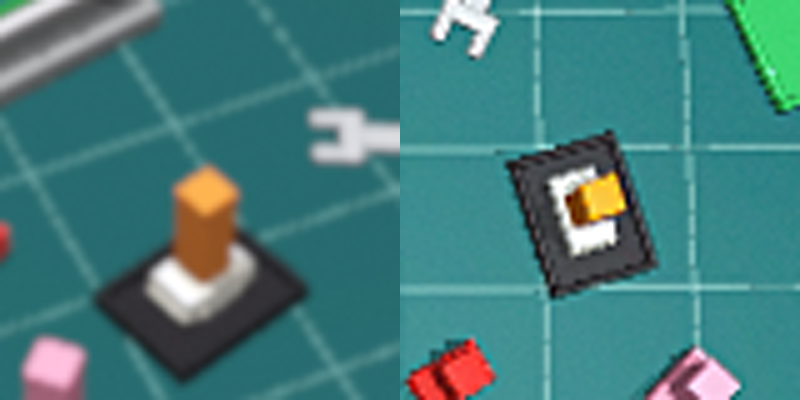

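View pics/full9.png

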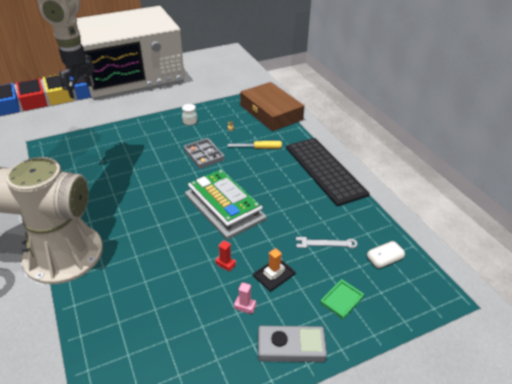

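```bash
python3 - <<'E'
from h import *
a=cv2.imread("pics/side0.png").astype(np.float32);b=cv2.imread("pics/s9.png").astype(np.float32)
d=np.array([-.1908,.9816]);s=np.array([.4949,-.0975])
for i in range(-0,7):
    w=s+d*(.034+.016*i);p=proj("side",[w[0],w[1],.070])[0]
    # red-channel minus blue (goldness), best vertical shift aligning a->b over patch
    ga=a[...,2]-a[...,0];gb=b[...,2]-b[...,0]
    A=cv2.getRectSubPix(ga,(9,11),tuple(map(float,p)))
    e=[((cv2.getRectSubPix(gb,(9,11),(float(p[0]),float(p[1]+k)))-A)**2).mean() for k in np.arange(-1,2.01,.1)]
    j=np.argmin(e);print(i+1,p.round(1),"shift",round(-1+.1*j,1),"err0",e[10].round(0),"min",min(e).round(0))
E
```

```text
1 [225.7 202.8] shift 0.4 err0 199.0 min 68.0
2 [222.8 199.9] shift 0.5 err0 191.0 min 48.0
3 [220.  197.1] shift 0.6 err0 152.0 min 29.0
4 [217.2 194.4] shift 0.6 err0 127.0 min 27.0
5 [214.5 191.6] shift 0.7 err0 123.0 min 18.0
6 [211.8 188.9] shift 0.7 err0 226.0 min 21.0
7 [209.1 186.3] shift 0.6 err0 216.0 min 27.0
```

```bash
python3 - <<'E'
from h import *
from scipy.ndimage import map_coordinates as mc
I=[cv2.imread("pics/side0.png").astype(float),cv2.imread("pics/s9.png").astype(float)]
d=np.array([-.1908,.9816]);n=np.array([.9816,.1908]);s=np.array([.4945,-.0965])
for i in range(7):
    w=s+d*(.034+.016*i);u=np.linspace(-.028,.028,113);r=[]
    X=np.array([[*(w+n*k),.070] for k in u]);q=proj("side",X)
    for im in I:
        g=[mc(im[...,c],[q[:,1],q[:,0]],order=1) for c in range(3)]
        f=g[2]-g[0];k=f>0.5*np.percentile(f,85)
        f=f/np.percentile(f,85);idx=np.nonzero(f>.5)[0];r+= [u[idx[0]]*1e3,u[idx[-1]]*1e3]
    # top profile along row direction, brightness at clip centre vertical strip
    p=proj("side",[*w,.070])[0];v=np.arange(-7,7,.1)
    print(i+1,"near/far edge before",np.round(r[:2],1),"after",np.round(r[2:],1))
E
```

```text
1 near/far edge before [-14.5  14. ] after [-15.5  12.5]
2 near/far edge before [-14.5  13.5] after [-15.5  12. ]
3 near/far edge before [-15.  13.] after [-16.   11.5]
4 near/far edge before [-15.  13.] after [-16.  12.]
5 near/far edge before [-14.5  13.5] after [-15.5  12. ]
6 near/far edge before [-15.   13.5] after [-15.5  12. ]
7 near/far edge before [-14.   13.5] after [-14.5  12. ]
```

Every clip's far edge moved by the same amount (about 1–1.5 mm of apparent shift), so none was left half-way. The tool is upright in the black tray and the bystanders have not moved. I'll hand in.

```bash
python3 -c "
from workcell import env,readout
print(env.hand_in(),readout.get_state()['clock'])"
```

```text
the job is handed in; nothing more can be done
the job is handed in; nothing more can be done
```

I took the orange-handled press tool from the black rest and swept it from the blue pad to the white pad in one stroke. I then stood it back upright in the rest, moved the arm clear and handed the job in at about 18 s.

- **Pressing force:** between moves, the wrist force and tool height put the bed at about 7–9 mm down, with no loss of contact. I had no reading of the bed itself.
- **Clips:** in the before/after side pictures all seven clips moved down alike. My first check, a vertical patch shift, was less even (0.4–0.7 px, smallest at clip 1). The clip edge positions agreed across all seven. At about 3 mm per pixel, "fully home" is judged from the pictures, not measured.
- **Sideways drift:** the tool ran 2–4 mm to one side of the row during the stroke, towards the shield cover. I only partly corrected this, and it was still 2.8 mm off at the end.
- **Bench:** the last pictures show the tool upright in the tray, the bed back up, and nothing else visibly moved.

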